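# Clamp a glued carton at the packing desk

### The arm

A 6-joint arm with a two-finger parallel gripper is mounted at the origin on the work surface. World frame = base frame: x ahead of the robot, y to its left, z up, the work surface at z = 0. Lengths are in m, angles in rad, forces in N, time in s.
With the tool pointing down it reaches from about 0.35 to 0.775 m from the base axis. Payload 7.3 kg.
Tool frame: the origin (TCP) lies at the very end of the fingers, on their centre line; the grasp point (between the pads) lies 19 mm behind it; z points along the fingers, x is the direction in which the jaws open and shut, and the axes are right-handed (so a half turn about z gives the same grasp; the last joint's range is limited). The gripper opens to 92 mm and grips with 3 to 60 N. Pads are 19 mm wide; open, the fingers measure 130 mm over their backs; the gripper's body (75 mm by 190 mm) begins 47 mm behind the grasp point.
Start: joints at [0.978, 0.342, 1.524, -0, 1.275, -0.146], TCP at [0.227, 0.473, 0.227] pointing down, gripper open.
Joint ranges: [-2.53, 2.53], [-0.77, 2.02], [0.04, 2.7], [-1, 4.14], [0.28, 2.66], [-3.11, 3.11]. Speed limits (rad/s): [2.57, 2.57, 3.14, 3.14, 3.14, 3.14].

### API

Orientations are given as [roll, pitch, yaw] about the fixed x, y, z axes, in that order (R = Rz(yaw) Ry(pitch) Rx(roll)).
In Python, from cell import robot, read_camera, nets gives the robot as it stands. The module is installed in compiled form; this text tells all that it offers.
- The arm moves only by the tool carry_out, never from a script. Its arguments are lists of equal length, an entry for each row: "translation": the shift along the tool's x, y, z in m, a list of three; "turn": the turn, a rotation vector about the tool's x, y, z in rad, a list of three; "gripper": the gripper's target within -1 to 1 (shut at 1, half-way at 0, fully open at -1). A call has 1 to 10 rows; each row shifts and turns the commanded pose from where the row before left it, along the tool's axes as they then stand; what a row does not reach is not made up. A row lasts 1/10 s, in which the tool goes at most 50 mm and 8.59 degrees, less where a joint would pass 70% of its speed; a pose out of reach is approached as far as the arm can. A call with a gripper value outside its range is refused whole. The fingers move at their own pace and stop on an object; "squeeze" is the grip in N (left out, the last holds). Time passes only in rows, so rows that do not move let the fingers close. It gives the time, the measured TCP pose, the force and the opening at its end, in the units of the state.
- robot.observe(): the state, without advancing time (a new reading comes with each control period).
- read_camera(name): name is "scene" or "top" or "wrist"; returns a dict with "img" (384x512x3 uint8, red, green, blue), "fx", "fy", "cx", "cy" (pixels), "world_from_camera" (4x4, takes a point from camera to world coordinates). Camera axes: x right, y down, z forward; pixel columns grow to the right and rows downward; lengths in m; the calibration is good to about 2 mm. A picture is of the moment at which its call begins. There is no depth.
- robot.hand_in(): hands the job in, once; it reports no verdict.
Trained networks look in a picture, given as the dict that the camera call returned (one of the last four; its "shot" number tells which), for a name from the list of things; names that differ only in an ending like _2 or _b are one class to them, and where a whole thing is asked for, a point or a joint stands for the part that bears it (a point fixed in the world has none). Each returns a list of dicts, best first, with "score" (0 to 1); they miss things now and then, are a little off and sometimes report something else, mostly with a low value. They report only what shows in the picture. A call takes as long as a camera call. They do not tell look-alikes from the thing itself.
- nets.regions_of(picture, name): "region" (384x512 bool, what is visible of it) and "pixel" ([column, row] in pixels, amid what is visible of it).
- nets.tip_of(picture, name): "pixel" ([column, row] in pixels: a listed point, or the origin of a listed thing).
The state is a dict: "time": time; "qpos": joint angles; "qvel": joint speeds; "joint_efforts": joint torques, N m; "tool_pos": TCP position; "tool_rot": TCP orientation; "contact_force": force on the tool from outside, world axes, zero at the start; "torque": the same for the moment, N m; "opening": finger opening in m.
Only numpy, scipy, OpenCV 4.12 (cv2) and the standard library are available. Lean on these libraries where they do the work, as an engineer would, in place of code of your own. Each camera call takes 0.05 s, during which the arm holds its last target. There are 200 camera calls.

### The job

The small glued carton lies short of the stop on the clamping board. With the fingertips push it along between the two rails until it is fully home against the stop; then push the clamp's lever outward, past its centre, so that it snaps over to its other side and the rubber foot comes down and stays pressed on the carton. Do not lift or carry the carton, leave the other things on the desk where they are, and finish with the hand clear.

Things in the scene. Friction and masses are not known exactly. Their poses are not given: they have to be found in the camera images.
- station: Fixed plywood clamping board, 320 x 290 x 12 mm. Origin on the desk (z = 0), under the middle of the stop's near face; x points along the rails from the carton to the stop, y to the side where the clamp stands, z up. The board spans x -235 to 85 mm, y -147 to 143 mm. Two aluminium rails run along x from x = -200 mm to the stop, 88 mm apart inside, 13 mm wide, tops at z = 26 mm.
- stop_mid (a point): Middle of the stop's near face at its top edge, 44 mm above the desk. The stop is an aluminium bar across the end of the rails, 14 mm thick (x) and 100 mm wide (y). Axes as the board's.
- clamp_pivot (a point): Point on the clamp's pivot axis (along the board's x, shared by lever and arm) in the plane in which the lever swings: x = 25, y = 88, z = 77 mm in the board's frame. The clamp's steel plates stand outside the +y rail, x -67 to 41 mm, y 67 to 117 mm, up to z = 88 mm in the board's frame. Axes as the board's.
- carton_center (a point): Centre of the loose plain cardboard carton to be clamped: 90 x 75 x 45 mm high, 0.18 to 0.35 kg, flat on the board between the rails (about 6 mm play each side), its 90 mm side (its x) nearly along the rails. Centre 34.5 mm above the desk; at the start 35 to 70 mm short of home. Fully home it is at x = -45 mm in the board's frame.
- clamp_lever (a joint): Toggle lever angle (rad): 0 at the start (clamp open, leaning 0.62 rad from upright to -y of the board, over the carton), 0.62 upright, 1.3 at the far end (leaning outward, +y). A spring drives it from the middle to either side: pushed past 0.62 it snaps over by itself; with the foot on the carton it rests at about 1.27. It takes about 4 N at the knob. The arm is linked and comes down by the same angle.
- lever_knob (a point): Centre of the black plastic knob (24 mm diameter, 34 mm long) at the top of the toggle lever, a 10 mm steel rod; 95 mm from the pivot to this point. It swings in the plane x = 25 mm of the board's frame. At the start it stands at y = 33 mm, z = 154 mm in the board's frame. Axes as the board's at the start, turning with the lever.
- clamp_arm: The clamp's steel presser arm, 16 mm wide, 88 mm from the pivot to the black rubber foot (24 mm diameter) under its end. Origin on the pivot axis at x = -43 mm in the board's frame. At the start it stands nearly upright (1.3 rad above level, end about 170 mm above the desk); clamped it lies level across the carton, its foot on the middle of the carton's top.
- tape_roll: Bystander: roll of clear tape lying flat on the board behind the stop, 58 mm diameter, 48 mm high. Origin: centre of its underside.
- glue_stick: Bystander: white glue stick with grey cap standing on the board outside the -y rail, 29 mm diameter, 65 mm tall. Origin: centre of its underside.
- parcel: Bystander: larger taped cardboard parcel, 110 x 80 x 70 mm, on the desk away from the board. Origin: centre of its underside.
- mug: Bystander: white mug, 76 mm diameter, 90 mm tall, on the desk. Origin: centre of its underside.
- film_roll: Bystander: roll of stretch film standing on end on the desk, 74 mm diameter, 216 mm tall. Origin: centre of its underside.
- stapler: Bystander: black and steel stapler, 140 x 32 x 37 mm, on the desk. Origin: centre of its underside.
Mind the look-alikes: they are no part of the job. Leave any purple or red look-alike of the part that bears carton_center alone.

How it is judged:
By the outcome, as a careful person would: the job done as asked, in the order asked, and still so for the second after the job is handed in, with the robot touching nothing.
It also fails if it takes over 48 s, if anything falls off the work surface, if the arm or the gripper's body presses on something with over 40 N, if the wrist force passes 120 N, or if a joint passes its speed limit or range.

## Working session

There is one attempt and no reset: what is moved stays moved. The work goes in short steps, Python scripts to look and compute and a tool call to move; the robot and the scene stay as the last step left them, time stands still between calls to the robot, and variables do not carry over. Pictures are saved under pics/ and viewed, about 8 in all and at most 12, crops included, and the job is handed in when it is done.

Besides the shell and the picture viewer there is one more tool, called after "Emit:" in YAML: its name, and indented under it one key for each argument. carry_out: Moves the arm, as the interface text tells. Its arguments: {"type":"object","properties":{"translation":{"type":"array","items":{"type":"array","items":{"type":"number"}}},"turn":{"type":"array","items":{"type":"array","items":{"type":"number"}}},"gripper":{"type":"array","items":{"type":"number"}},"squeeze":{"type":"number"}},"required":["translation","turn","gripper"]}

```bash
mkdir -p pics; cat > h.py <<'E'
import numpy as np, cv2
from cell import robot, read_camera, nets
def px(p,P):
    T=np.linalg.inv(p["world_from_camera"]);c=T[:3,:3]@np.asarray(P,float)+T[:3,3]
    return np.array([p["fx"]*c[0]/c[2]+p["cx"],p["fy"]*c[1]/c[2]+p["cy"]])
def onz(p,uv,z):
    T=np.asarray(p["world_from_camera"]);d=T[:3,:3]@np.array([(uv[0]-p["cx"])/p["fx"],(uv[1]-p["cy"])/p["fy"],1]);o=T[:3,3]
    return o+d*(z-o[2])/d[2]
E
python3 - <<'E'
from h import *
s=robot.observe();print({k:np.round(v,3).tolist() for k,v in s.items()})
ims=[]
for n in("scene","top"):
    p=read_camera(n);cv2.imwrite(f"pics/{n}0.png",cv2.cvtColor(cv2.resize(p["img"],(800,600),interpolation=cv2.INTER_CUBIC),cv2.COLOR_RGB2BGR))
    for t,z in(("stop_mid",.044),("clamp_pivot",.077),("carton_center",.0345),("lever_knob",.154),("tape_roll",0.012),("glue_stick",0.012),("station",0),("parcel",0),("mug",0),("film_roll",0),("stapler",0)):
        for d in nets.tip_of(p,t)[:3]: print(n,t,round(float(d["score"]),2),np.round(d["pixel"],1),onz(p,d["pixel"],z).round(3))
E
```

```text
{'time': 0.0, 'qpos': [0.978, 0.343, 1.525, -0.0, 1.275, -0.146], 'qvel': [-0.002, 0.004, -0.0, -0.0, 0.0, 0.001], 'joint_efforts': [0.001, -43.123, -24.423, 0.072, 0.056, -0.0], 'tool_pos': [0.227, 0.473, 0.226], 'tool_rot': [-3.141, 0.002, 1.124], 'contact_force': [-0.176, 0.16, 1.059], 'torque': [-0.001, -0.007, -0.033], 'opening': 0.092}
scene stop_mid 0.66 [255.2 222.6] [ 0.642 -0.073  0.044]
scene clamp_pivot 0.69 [277.9 199.3] [0.639 0.017 0.077]
scene clamp_pivot 0.69 [365.7 155.3] [0.697 0.345 0.077]
scene carton_center 0.96 [229.4 204.4] [ 0.537 -0.088  0.034]
scene carton_center 0.64 [148.2 251.8] [ 0.513 -0.364  0.034]
scene lever_knob 0.57 [268.  198.4] [ 0.655 -0.039  0.154]
scene tape_roll 0.71 [244.8 252.6] [ 0.684 -0.149  0.012]
scene glue_stick 0.68 [191.4 224.6] [ 0.507 -0.213  0.012]
scene station 0.85 [249.9 230.1] [ 0.631 -0.086  0.   ]
scene parcel 0.63 [323.2 123.4] [0.464 0.407 0.   ]
scene film_roll 0.86 [116.3 326.1] [ 0.624 -0.54   0.   ]
scene film_roll 0.44 [251.9 231.5] [ 0.639 -0.084  0.   ]
scene stapler 0.91 [ 95.2 267.7] [ 0.437 -0.504  0.   ]
top stop_mid 0.77 [266.7 168.6] [ 0.641 -0.084  0.044]
top stop_mid 0.3 [395.2 176.5] [ 0.605 -0.526  0.044]
top clamp_pivot 0.7 [237.2 166.9] [0.642 0.017 0.077]
top carton_center 0.87 [347.6 203.5] [ 0.515 -0.359  0.034]
top carton_center 0.86 [194.2 216.6] [0.48  0.168 0.034]
top carton_center 0.64 [271.2 200.3] [ 0.531 -0.097  0.034]
top lever_knob 0.69 [255.1 157.2] [ 0.658 -0.044  0.154]
top tape_roll 0.52 [281.1 149.9] [ 0.714 -0.138  0.012]
top glue_stick 0.65 [302.7 208.7] [ 0.502 -0.207  0.012]
top station 0.63 [267.2 173.3] [ 0.632 -0.087  0.   ]
top station 0.2 [241.3 182.6] [0.6   0.006 0.   ]
top parcel 0.75 [122.9 224.1] [0.461 0.422 0.   ]
top mug 0.75 [130.9 166. ] [0.668 0.4   0.   ]
top film_roll 0.65 [394.9 176.6] [ 0.612 -0.54   0.   ]
top stapler 0.83 [390.1 223.7] [ 0.445 -0.511  0.   ]
```

View pics/scene0.png

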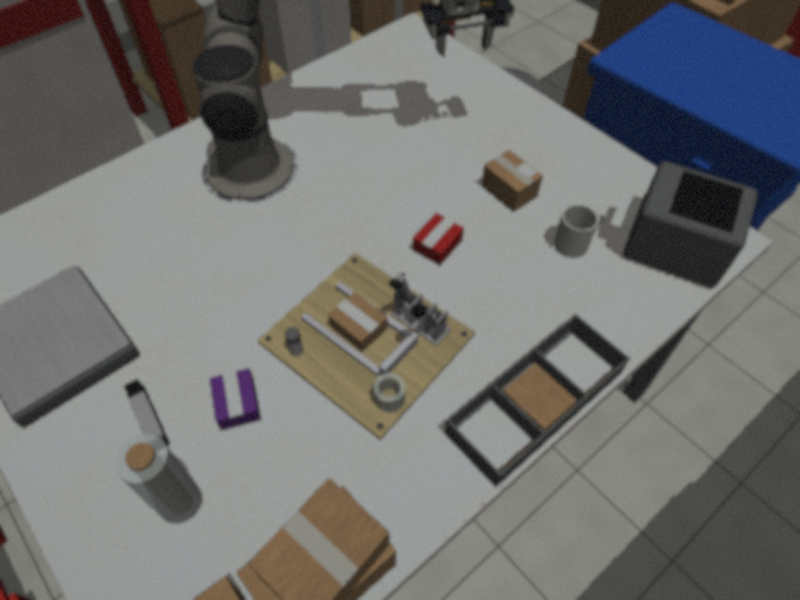

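View pics/top0.png

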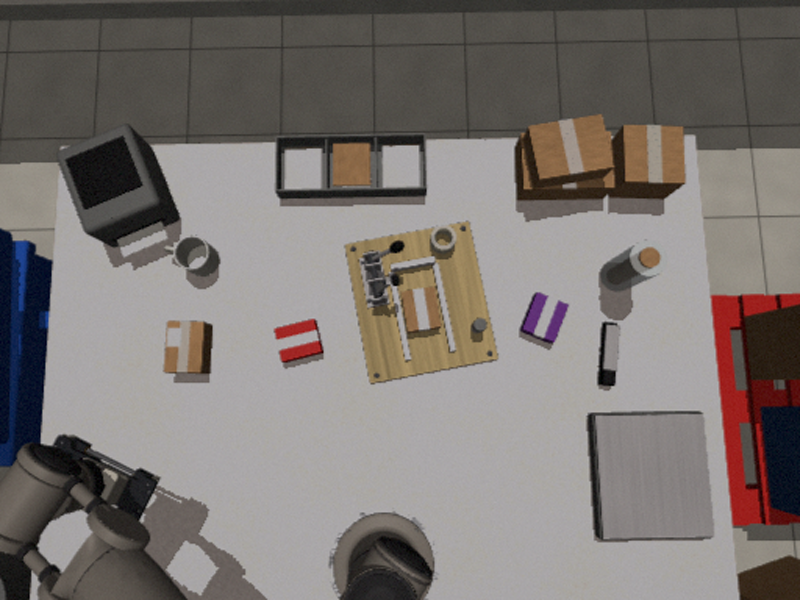

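The first view shows the board at about (415,300) in the 800-px top picture, with the clamp on its left and the stop on its far side.

These could be taken for the carton:
- brown box on the board between the rails, (421,310)
- red box, (299,341)
- purple box, (545,317)
- parcel, (188,347)

The brown box on the board is the one described. Next I fit the board pose and check that choice in a close crop.

```bash
python3 - <<'E'
from h import *
import json
from scipy.optimize import least_squares
p=read_camera("top")
r=nets.regions_of(p,"station")[0]["region"]
hsv=cv2.cvtColor(p["img"],cv2.COLOR_RGB2HSV)
hull=cv2.convexHull(np.argwhere(r)[:,::-1].astype(np.float32))
ap=cv2.approxPolyDP(hull,6,True).reshape(-1,2);print("approx",ap.tolist())
W=np.array([onz(p,u,.012)[:2] for u in hull.reshape(-1,2)],np.float32)
rc=cv2.minAreaRect(W);print("rect",rc)
def B(v,P):
    c,s=np.cos(v[2]),np.sin(v[2]);return np.array([v[0]+c*P[0]-s*P[1],v[1]+s*P[0]+c*P[1],P[2]])
obs=[]
q=read_camera("scene")
for pic in(p,q):
    for t,P in(("stop_mid",(0,0,.044)),("clamp_pivot",(.025,.088,.077)),("lever_knob",(.025,.033,.154)),("station",(0,0,0))):
        d=nets.tip_of(pic,t)
        if d: obs.append((pic,t,P,np.array(d[0]["pixel"])))
for (x,y) in [(-.235,-.147),(-.235,.143),(.085,-.147),(.085,.143)]:
    g=px(p,B((.635,-.084,.18),(x,y,.012)));k=ap[np.argmin(np.linalg.norm(ap-g,axis=1))]
    for _ in range(2): obs.append((p,"corner",(x,y,.012),k+0.0))
f=lambda v:np.concatenate([px(o[0],B(v,o[2]))-o[3] for o in obs])
s=least_squares(f,[.635,-.084,.18],loss="soft_l1",x_scale=[.1,.1,1]);v=s.x;print("pose",v.round(4))
for o,e in zip(obs,f(v).reshape(-1,2)):print(o[1],e.round(1))
json.dump(v.tolist(),open("pose.json","w"))
u=px(p,(.55,-.09,.03)).astype(int);im=p["img"][u[1]-75:u[1]+75,u[0]-90:u[0]+90]
im=cv2.resize(im,None,fx=4,fy=4,interpolation=cv2.INTER_CUBIC)
for P in[(-.235,-.147,.012),(-.235,.143,.012),(.085,-.147,.012),(.085,.143,.012),(0,-.044,.026),(0,.044,.026),(-.2,.044,.026),(-.2,-.044,.026),(0,-.05,.044),(0,.05,.044),(.025,.033,.154)]:
    w=(px(p,B(v,P))-[u[0]-90,u[1]-75])*4;cv2.circle(im,(int(w[0]),int(w[1])),3,(255,0,255),1)
cv2.imwrite("pics/crop.png",cv2.cvtColor(im,cv2.COLOR_RGB2BGR));print(u)
E
```

```text
approx [[317.0, 228.0], [237.0, 244.0], [221.0, 156.0], [299.0, 142.0]]
rect ((0.5640099048614502, -0.08794479072093964), (0.3244675397872925, 0.29525643587112427), 9.476572036743164)
pose [ 0.6385 -0.0763  0.1705]
stop_mid [26.3  5.3]
clamp_pivot [-0.3  2.1]
lever_knob [ 0.7 -2.6]
station [-1.4  0.4]
stop_mid [-1.1  2.3]
clamp_pivot [1.9 0.2]
lever_knob [ 36.8 -13.9]
station [ 1.2 -0.5]
corner [2.1 0.8]
corner [2.1 0.8]
corner [-0.4  0.7]
corner [-0.4  0.7]
corner [ 1.1 -1.5]
corner [ 1.1 -1.5]
corner [-0.7 -0.6]
corner [-0.7 -0.6]
[268 195]
```

View pics/crop.png

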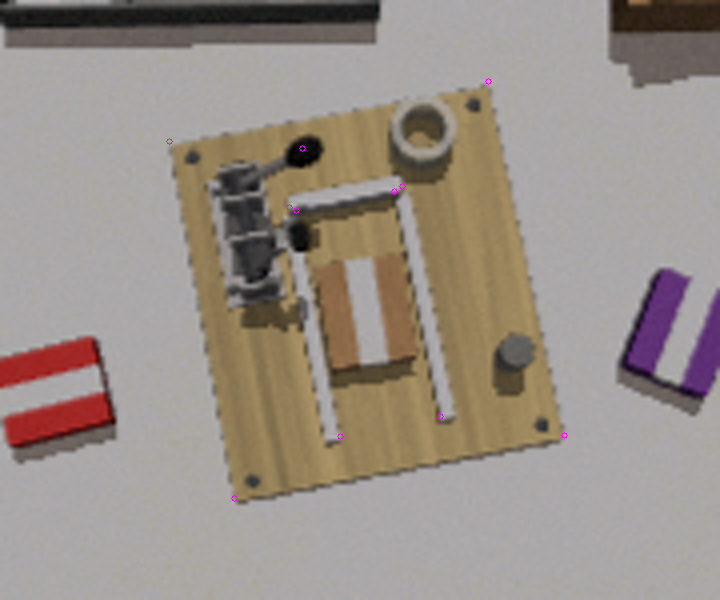

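The crop confirms the choice: the plain brown carton is between the rails at crop (367,312), and the red and purple boxes are off the board. I'll refine the pose with hand-picked corners and plan the approach.

```bash
cat >> h.py <<'E'
import json
from scipy.spatial.transform import Rotation as R
def B(v,P):
    c,s=np.cos(v[2]),np.sin(v[2]);return np.array([v[0]+c*P[0]-s*P[1],v[1]+s*P[0]+c*P[1],P[2]])
def toB(v,W):
    c,s=np.cos(v[2]),np.sin(v[2]);x,y=W[0]-v[0],W[1]-v[1];return np.array([c*x+s*y,-s*x+c*y,W[2]])
V=json.load(open("pose.json"))
def plan(P,tilt,V=V):
    "from measured pose: tool-frame shift and turn to board point P, tilt (rad)"
    s=robot.observe();R0=R.from_euler("xyz",s["tool_rot"])
    R1=R.from_euler("z",V[2]+np.pi/2)*R.from_euler("x",np.pi)*R.from_euler("x",-tilt)
    print("t",s["time"],"now board",toB(V,s["tool_pos"]).round(4),"F",np.round(s["contact_force"],1),"shift(before turn)",R0.inv().apply(B(V,P)-s["tool_pos"]).round(4),"turn",(R0.inv()*R1).as_rotvec().round(4))
E
python3 - <<'E'
from h import *
from scipy.optimize import least_squares
p=read_camera("top")
f0=lambda c:np.array([c[0]/4-.375+178,c[1]/4-.375+120])
ob=[((235,500),(-.235,.143,.012)),((563,438),(-.235,-.147,.012)),((490,88),(.085,-.147,.012)),((170,150),(.085,.143,.012)),((292,208),(0,.05,.044)),((402,190),(0,-.05,.044)),((342,437),(-.2,.044,.026)),((438,420),(-.2,-.044,.026))]
f=lambda v:np.concatenate([px(p,B(v,P))-f0(c) for c,P in ob])
s=least_squares(f,V);v=s.x;print(v.round(4),f(v).reshape(-1,2).round(1).tolist());json.dump(v.tolist(),open("pose.json","w"))
C=np.array([toB(v,onz(p,f0(c),.057)) for c in[(318,265),(403,252),(416,355),(333,369)]]);print(C.round(3).tolist(),C.mean(0).round(4))
plan((-.185,0,.16),.2,v)
E
```

```text
[ 0.637  -0.0754  0.1685] [[-0.2, 0.5], [0.4, 0.2], [-0.2, -0.7], [-0.0, -1.4], [-0.5, 0.8], [0.3, -0.0], [-0.5, 0.6], [0.7, 0.0]]
[[-0.053, 0.035, 0.057], [-0.055, -0.038, 0.057], [-0.144, -0.032, 0.057], [-0.142, 0.039, 0.057]] [-0.0986  0.0013  0.057 ]
t 1.8 now board [-0.3123  0.6099  0.2267] F [ 0.5 -0.3 -0.5] shift(before turn) [-0.4245  0.456   0.0667] turn [-0.1936  0.0615 -0.6132]
```

Emit:
carry_out:
  translation:
    - [-0.03,0.032,0]
    - [-0.03,0.032,0]
    - [-0.03,0.032,0]
    - [-0.03,0.032,0]
    - [-0.03,0.032,0]
    - [-0.03,0.032,0]
    - [-0.03,0.032,0]
    - [-0.03,0.032,0]
    - [-0.03,0.032,0]
    - [-0.03,0.032,0]
  turn:
    - [0,0,0]
    - [0,0,0]
    - [0,0,0]
    - [0,0,0]
    - [0,0,0]
    - [0,0,0]
    - [0,0,0]
    - [0,0,0]
    - [0,0,0]
    - [0,0,0]
  gripper: [0.3,0.3,0.3,0.3,0.3,0.3,0.3,0.3,0.3,0.3]

```text
time: 2.8
tool_pos: [0.3862, 0.0629, 0.227]
tool_rot: [3.141, -0.001, 1.124]
contact_force: [1.6, 0.0, -0.0]
opening: 0.0323
```

Emit:
carry_out:
  translation:
    - [-0.03,0.033,0]
    - [-0.03,0.033,0]
    - [-0.03,0.033,0]
    - [-0.03,0.033,0]
    - [0,0,0]
    - [0,0,0]
    - [0,0,0]
    - [0,0,0]
    - [0,0,0]
    - [0,0,0]
  turn:
    - [0,0,0]
    - [0,0,0]
    - [0,0,0]
    - [0,0,0]
    - [0,0,-0.12]
    - [0,0,-0.12]
    - [0,0,-0.12]
    - [0,0,-0.12]
    - [0,0,-0.13]
    - [0,0,0]
  gripper: [0.3,0.3,0.3,0.3,0.3,0.3,0.3,0.3,0.3,0.3]

```text
time: 3.8
tool_pos: [0.453, -0.1006, 0.2268]
tool_rot: [3.141, 0.0, 1.735]
contact_force: [0.1, -0.4, 0.3]
opening: 0.0322
```

```bash
python3 - <<'E'
from h import *
plan((-.185,0,.16),.2)
E
```

```text
t 3.8 now board [-0.1856  0.006   0.2268] F [ 0.1 -0.4  0.3] shift(before turn) [-0.006   0.0006  0.0668] turn [-0.1998  0.0004 -0.0042]
```

Emit:
carry_out:
  translation:
    - [-0.006,0,0.02]
    - [0,0,0.03]
    - [0,0,0.03]
    - [0,0,0.03]
    - [0,0,0.03]
    - [0,0,0.027]
    - [0,0,0.02]
    - [0,0,0]
    - [0,0,0]
    - [0,0,0]
  turn:
    - [-0.1,0,0]
    - [0.1,0,0]
    - [0,0,0]
    - [0,0,0]
    - [0,0,0]
    - [0,0,0]
    - [0,0,0]
    - [-0.1,0,0]
    - [-0.1,0,0]
    - [0,0,0]
  gripper: [0.3,0.3,0.3,0.3,0.3,0.3,0.3,0.3,0.3,0.3]

```text
time: 4.8
tool_pos: [0.4545, -0.1055, 0.0392]
tool_rot: [2.943, -0.003, 1.729]
contact_force: [-0.8, -0.1, 1.2]
opening: 0.0321
```

```bash
python3 - <<'E'
from h import *
plan((-.102,0,.04),.2)
p=read_camera("wrist");cv2.imwrite("pics/w1.png",cv2.cvtColor(p["img"],cv2.COLOR_RGB2BGR))
E
```

```text
t 4.8 now board [-0.1849  0.0009  0.0392] F [-0.8 -0.1  1.2] shift(before turn) [-0.      0.0815  0.0155] turn [-0.0015 -0.0008 -0.0107]
```

View pics/w1.png

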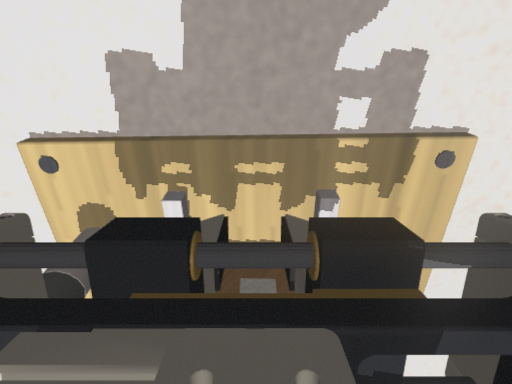

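The wrist view shows the fingers centred between the rail ends (175,205) and (327,205), with the carton just ahead at (258,285). Now I push.

Emit:
carry_out:
  translation:
    - [0,0.006,0.0012]
    - [0,0.006,0.0012]
    - [0,0.006,0.0012]
    - [0,0.006,0.0012]
    - [0,0.006,0.0012]
    - [0,0.006,0.0012]
    - [0,0.006,0.0012]
    - [0,0.006,0.0012]
    - [0,0.006,0.0012]
    - [0,0.006,0.0012]
  turn:
    - [0,0,-0.01]
    - [0,0,0]
    - [0,0,0]
    - [0,0,0]
    - [0,0,0]
    - [0,0,0]
    - [0,0,0]
    - [0,0,0]
    - [0,0,0]
    - [0,0,0]
  gripper: [0.3,0.3,0.3,0.3,0.3,0.3,0.3,0.3,0.3,0.3]

```text
time: 5.85
tool_pos: [0.5176, -0.0954, 0.0399]
tool_rot: [2.942, 0.002, 1.744]
contact_force: [-0.8, -0.1, 0.1]
opening: 0.032
```

Emit:
carry_out:
  translation:
    - [0,0.004,0.0008]
    - [0,0.004,0.0008]
    - [0,0.003,0.0006]
    - [0,0.003,0.0006]
  turn:
    - [0,0,0]
    - [0,0,0]
    - [0,0,0]
    - [0,0,0]
  gripper: [0.3,0.3,0.3,0.3]

```text
time: 6.25
tool_pos: [0.5314, -0.093, 0.04]
tool_rot: [2.942, 0.002, 1.744]
contact_force: [-1.6, -0.1, -0.1]
opening: 0.032
```

```bash
python3 - <<'E'
from h import *
plan((-.100,0,.04),.2)
E
```

```text
t 6.25 now board [-0.1071  0.0003  0.04  ] F [-1.6 -0.1 -0.1] shift(before turn) [-0.0004  0.0069  0.0014] turn [-0.0001  0.0009  0.0048]
```

Contact force is only about 1.6 N, so the carton is still sliding. I'll creep until the stop shows in the force reading.

Emit:
carry_out:
  translation:
    - [0,0.002,0.0004]
    - [0,0.002,0.0004]
    - [0,0,0]
  turn:
    - [0,0,0]
    - [0,0,0]
    - [0,0,0]
  gripper: [0.3,0.3,0.3]

```text
time: 6.55
tool_pos: [0.5356, -0.0924, 0.0401]
tool_rot: [2.941, 0.002, 1.744]
contact_force: [-0.6, -0.4, -0.2]
opening: 0.0323
```

Emit:
carry_out:
  translation:
    - [0,0.002,0.0004]
    - [0,0.002,0.0004]
    - [0,0,0]
  turn:
    - [0,0,0]
    - [0,0,0]
    - [0,0,0]
  gripper: [0.3,0.3,0.3]

```text
time: 6.85
tool_pos: [0.5385, -0.0915, 0.0399]
tool_rot: [2.943, 0.001, 1.744]
contact_force: [-5.2, -1.0, 2.6]
opening: 0.0321
```

Emit:
carry_out:
  translation:
    - [0,0.001,0.0002]
    - [0,0.001,0.0002]
    - [0,0,0]
  turn:
    - [0,0,0]
    - [0,0,0]
    - [0,0,0]
  gripper: [0.3,0.3,0.3]

```text
time: 7.15
tool_pos: [0.5389, -0.0914, 0.0398]
tool_rot: [2.946, 0.001, 1.745]
contact_force: [-12.4, -3.8, 9.4]
opening: 0.0323
```

```bash
python3 - <<'E'
from h import *
plan((-.100,0,.04),.2)
p=read_camera("top")
u=px(p,B(V,(-.03,0,.03))).astype(int);im=p["img"][u[1]-45:u[1]+45,u[0]-60:u[0]+60]
cv2.imwrite("pics/c2.png",cv2.cvtColor(cv2.resize(im,None,fx=6,fy=6,interpolation=cv2.INTER_CUBIC),cv2.COLOR_RGB2BGR))
E
```

```text
t 7.15 now board [-0.0994  0.0007  0.0398] F [-12.4  -3.8   9.4] shift(before turn) [-0.0007 -0.0005 -0.0003] turn [-0.0047 -0.0005  0.0053]
```

View pics/c2.png

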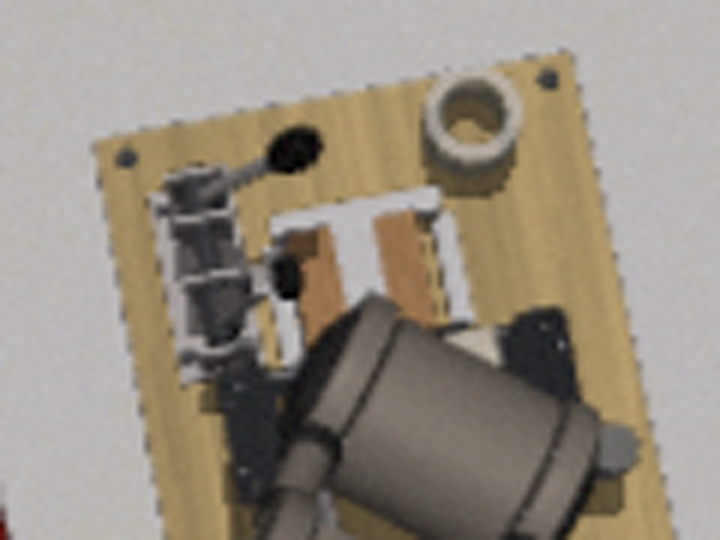

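Crop: the carton's far edge lies flush on the stop bar from (300,225) to (440,205). The force rose to about 13 N at board x = -99 mm, as expected for home. I back off and rise.

Emit:
carry_out:
  translation:
    - [0,-0.005,-0.001]
    - [0,-0.02,-0.004]
    - [0,0,-0.03]
    - [0,0,-0.04]
    - [0,0,-0.045]
    - [0,0,-0.045]
    - [0,0,-0.04]
    - [0,0,-0.01]
    - [0,0,0]
    - [0,0,0]
  turn:
    - [0,0,0]
    - [0,0,0]
    - [0,0,0]
    - [0,0,0]
    - [0,0,0]
    - [0,0,0]
    - [0,0,0]
    - [0,0,0]
    - [0.1,0,0]
    - [0.1,0,0]
  gripper: [1,1,1,1,1,1,1,1,1,1]

```text
time: 8.2
tool_pos: [0.4749, -0.1029, 0.2468]
tool_rot: [-3.14, 0.004, 1.742]
contact_force: [0.2, -1.0, -0.3]
opening: 0.0004
```

```bash
python3 - <<'E'
from h import *
plan((.028,-.03,.25),0)
p=read_camera("top")
u=px(p,B(V,(-.03,0,.03))).astype(int);im=p["img"][u[1]-45:u[1]+45,u[0]-60:u[0]+60]
im=cv2.resize(im,None,fx=6,fy=6,interpolation=cv2.INTER_CUBIC)
for P in[(0,.0375,.057),(0,-.0375,.057),(-.09,.0375,.057),(-.09,-.0375,.057),(.025,.033,.154)]:
    w=(px(p,B(V,P))-u+[60.5,45.5])*6;cv2.circle(im,(int(w[0]),int(w[1])),4,(255,0,255),1)
cv2.imwrite("pics/c3.png",cv2.cvtColor(im,cv2.COLOR_RGB2BGR))
E
```

```text
t 8.2 now board [-0.1644  0.      0.2468] F [ 0.2 -1.  -0.3] shift(before turn) [-0.0306  0.1923 -0.0033] turn [-0.0012  0.0037  0.0031]
```

View pics/c3.png

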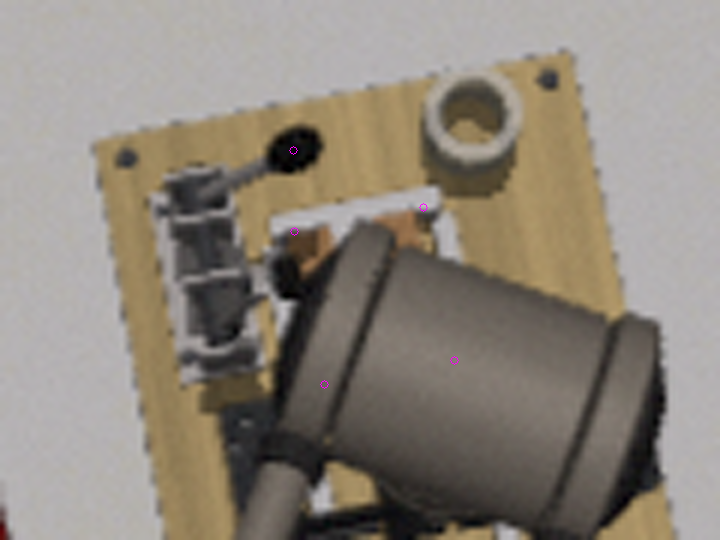

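Emit:
carry_out:
  translation:
    - [-0.016,0.02,0]
    - [-0.015,0.035,0]
    - [0,0.035,0]
    - [0,0.035,0]
    - [0,0.035,0]
    - [0,0.032,0]
    - [0,0,0.03]
    - [0,0,0.04]
    - [0,0,0.036]
    - [0,0,0]
  turn:
    - [0,0,0]
    - [0,0,0]
    - [0,0,0]
    - [0,0,0]
    - [0,0,0]
    - [0,0,0]
    - [0,0,0]
    - [0,0,0]
    - [0,0,0]
    - [0,0,0]
  gripper: [1,1,1,1,1,1,1,1,1,1]

```text
time: 9.25
tool_pos: [0.6663, -0.0992, 0.133]
tool_rot: [-3.132, -0.004, 1.744]
contact_force: [-0.7, 0.2, -0.2]
opening: 0.0007
```

```bash
python3 - <<'E'
from h import *
plan((.026,.08,.14),0)
p=read_camera("scene")
u=px(p,B(V,(.02,.03,.1))).astype(int);im=p["img"][u[1]-50:u[1]+50,u[0]-65:u[0]+65]
cv2.imwrite("pics/c4.png",cv2.cvtColor(cv2.resize(im,None,fx=6,fy=6,interpolation=cv2.INTER_CUBIC),cv2.COLOR_RGB2BGR))
E
```

```text
t 9.25 now board [ 0.0249 -0.0283  0.133 ] F [-0.7  0.2 -0.2] shift(before turn) [ 0.1084  0.0016 -0.0066] turn [-0.0098 -0.0037  0.0048]
```

View pics/c4.png

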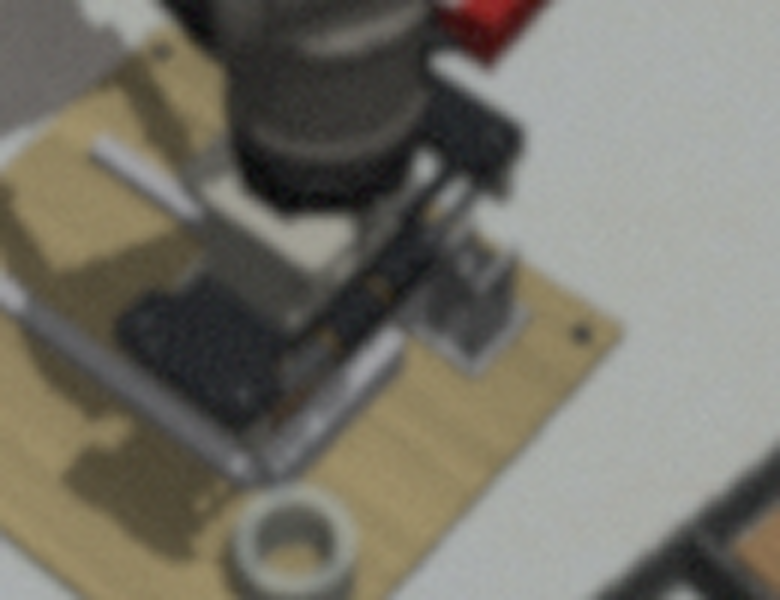

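The view from behind the stop shows the hand standing over the stop end, clear of the plates at (465,310). The knob is hidden behind the gripper. Now I push outward.

Emit:
carry_out:
  translation:
    - [0.006,0.001,-0.007]
    - [0.01,0,0]
    - [0.01,0,0]
    - [0.008,0,0]
    - [0.008,0,0]
    - [0.008,0,0]
  turn:
    - [0,0,0]
    - [0,0,0]
    - [0,0,0]
    - [0,0,0]
    - [0,0,0]
    - [0,0,0]
  gripper: [1,1,1,1,1,1]

```text
time: 9.9
tool_pos: [0.665, -0.0558, 0.1536]
tool_rot: [3.131, 0.014, 1.742]
contact_force: [2.4, -6.1, 5.0]
opening: 0.0004
```

Emit:
carry_out:
  translation:
    - [0.008,0,0]
    - [0.008,0,0]
    - [0.008,0,0]
    - [0.008,0,0]
    - [0.008,0,0]
  turn:
    - [0,0,0]
    - [0,0,0]
    - [0,0,0]
    - [0,0,0]
    - [0,0,0]
  gripper: [1,1,1,1,1]

```text
time: 10.4
tool_pos: [0.6545, -0.0099, 0.1462]
tool_rot: [-3.14, 0.001, 1.744]
contact_force: [-0.6, 0.1, 0.0]
opening: 0.0005
```

```bash
python3 - <<'E'
from h import *
plan((.026,.08,.14),0)
E
```

```text
t 10.4 now board [0.0282 0.0616 0.1462] F [-0.6  0.1  0. ] shift(before turn) [ 0.0184 -0.0021  0.0061] turn [-0.0012  0.0009  0.0052]
```

Emit:
carry_out:
  translation:
    - [0.006,0,0]
    - [0.006,0,0]
    - [0,0,0]
    - [-0.01,0,0]
    - [-0.01,0,-0.02]
    - [0,0,-0.04]
    - [0,0,-0.04]
    - [0,-0.03,-0.04]
    - [0,-0.04,0]
    - [0,-0.04,0]
  turn:
    - [0,0,0]
    - [0,0,0]
    - [0,0,0]
    - [0,0,0]
    - [0,0,0]
    - [0,0,0]
    - [0,0,0]
    - [0,0,0]
    - [0,0,0]
    - [0,0,0]
  gripper: [1,1,1,1,1,1,1,1,1,1]

```text
time: 11.4
tool_pos: [0.5474, -0.0393, 0.2879]
tool_rot: [3.139, 0.003, 1.743]
contact_force: [-0.5, 0.1, 0.3]
opening: 0.0009
```

Emit:
carry_out:
  translation:
    - [0,-0.04,0]
    - [0,-0.04,0]
    - [0,-0.04,0]
    - [0,-0.04,0]
    - [0,0,0]
  turn:
    - [0,0,0]
    - [0,0,0]
    - [0,0,0]
    - [0,0,0]
    - [0,0,0]
  gripper: [1,1,1,1,1]

```text
time: 11.9
tool_pos: [0.3867, -0.0663, 0.2871]
tool_rot: [-3.141, 0.002, 1.741]
contact_force: [0.6, 0.0, 0.5]
opening: 0.0001
```

```bash
python3 - <<'E'
from h import *
plan((-.2,0,.25),0)
out=[]
for n in("scene","top"):
    p=read_camera(n)
    u=px(p,B(V,(-.02,.03,.05))).astype(int);im=p["img"][u[1]-50:u[1]+50,u[0]-65:u[0]+65].copy()
    im=cv2.resize(im,None,fx=6,fy=6,interpolation=cv2.INTER_CUBIC)
    for P in[(0,.0375,.057),(0,-.0375,.057),(-.09,.0375,.057),(-.09,-.0375,.057),(.025,.088+.095*np.sin(.65),.077+.095*np.cos(.65))]:
        w=(px(p,B(V,P))-u+[65.5,50.5])*6;cv2.circle(im,(int(w[0]),int(w[1])),4,(255,0,255),1)
    cv2.imwrite(f"pics/f_{n}.png",cv2.cvtColor(im,cv2.COLOR_RGB2BGR))
E
```

```text
t 11.9 now board [-0.2452  0.051   0.2871] F [0.6 0.  0.5] shift(before turn) [-0.051   0.0452  0.0372] turn [-0.0009  0.0024  0.0021]
```

View pics/f_top.png

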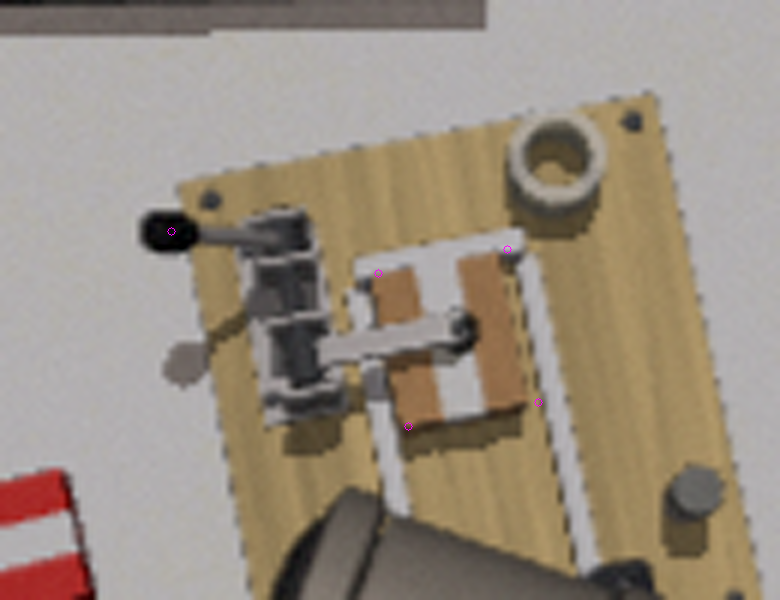

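View pics/f_scene.png

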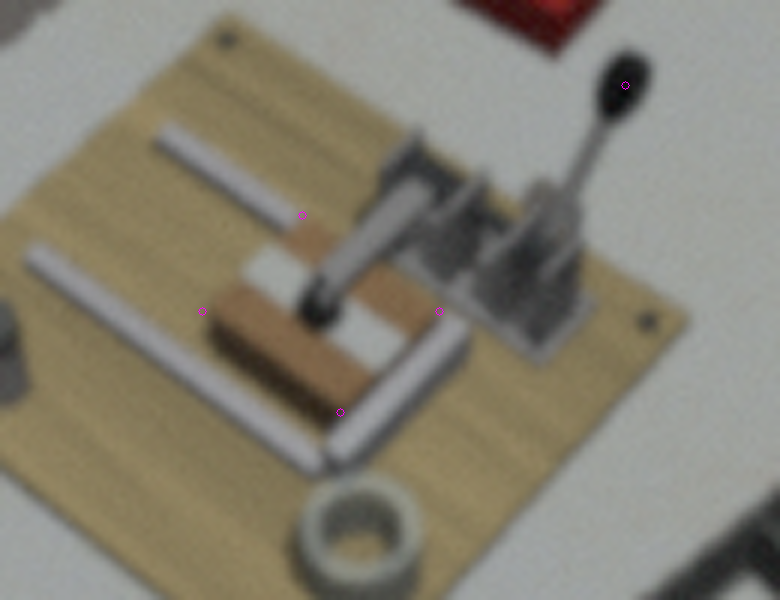

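Both crops agree:
- **Lever:** it leans outward, with the knob at (171,231) in the top crop, exactly on the predicted clamped position.
- **Foot:** it is on the middle of the carton at (460,330).
- **Carton:** its far edge is flush on the stop.
- **Hand:** it is clear.

```bash
python3 -c "
from cell import robot
print(robot.hand_in())"
```

```text
the job is handed in; nothing more can be done
None
```

The carton is home against the stop and clamped, and I handed the job in with the hand clear; the clock read 11.9 s at the last reading before that. The hand-in reports no verdict.

- **Carton:** I pushed it along the rails with the fingertips. The force rose from about 1–2 N to about 13 N at the position expected for home, and the pictures show its far edge flush on the stop.
- **Clamp:** I pushed the lever outward from its inner side until it snapped over. The final top and scene pictures show the knob at its predicted clamped position and the foot on the middle of the carton.
- **Other things:** the tape roll, glue stick and red box stand where they were. The other bystanders and the purple box were not in the last crops, but the arm kept clear of them.

**Checks that disagreed:**
- Two early network detections, one of the stop and one of the knob, were 25 to 40 pixels off, so I fitted the board from picked corners instead.
- The fitted outline of the carton's top sits one or two camera pixels (a few millimetres) off the pictures. "Fully home" therefore rests mainly on the force rise and the visible contact with the stop.

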